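# Wipe wax lumps into the tote, then hold it tipped to one corner

## Task

Grip the block scraper and use it to wipe all three loose lumps of wax off the steel pouring slab into the tote standing at its open edge, without touching the wax with the fingers, then stand the scraper back down on the slab. Pick the tote up and tip it until all three lumps have slid together into one corner: of the two corners on the side away from the slab, the one nearer the robot. Finish while still holding the tote like that, tipped that way and clear of the bench and everything else, with the wax lying still in the corner so that I can scoop it out; leave the other things on the bench where they are.

Things in the scene. Friction and masses are not known exactly. Their poses are not given: they have to be found in the camera images.
- slab: Fixed steel pouring slab on feet, 180 (own x) by 230 (y). Origin: on the bench under its centre. Flat top 65 mm above the bench; kerbs 12 wide, 14 high on its +x, -x and +y sides leave a clear surface x -78 to 78, y -115 to 103 mm; the -y edge (y = -115) is open, no kerb. The tote stands along that edge.
- scraper: Hardwood block scraper, loose, 0.16 kg. Foot 136 (own x) by 34 (y) by 22 high, steel blade on both long sides; on it a grip rib 90 (x) by 20 (y), from 22 to 71 mm high. Origin: centre of its underside. It stands upright on the bench to the right of the tote at the start.
- scraper_grip (a point): Point in the middle of the scraper's rib, 49 mm above its underside; pinch the 20 mm rib here across the scraper's y. Axes as the scraper's.
- tote: Open grey plastic carrying tote, loose, 0.27 to 0.47 kg: box 224 (own x) by 150 (y) by 52 high, walls and floor 4; end posts 44 wide, 130 high, joined by a wooden bar handle along x over the middle. Origin: centre of its underside. It stands on the bench, its +y wall about 8 mm from the slab's open edge, -x end towards the robot; free to lift straight up.
- tote_grip (a point): Middle of the tote's bar handle, 119 mm above the tote's underside; the bar is 16 thick (tote y), 22 high (z, 108 to 130) and free over 220 of length (x). Axes as the tote's.
- tote_corner (a point): The wanted corner of the tote: on the inner floor where its -x and -y walls meet, the corner nearer the robot on the side away from the slab, at (-108, -71, 4) mm in the tote's frame.
- wax1: Loose irregular flat lump of set cream wax, about 34 x 32 mm and 13 thick, 11 g, slippery: it slides freely down a slope of about 18 degrees, rubbing along a wall as well about 23 (varies by a few degrees, a second to run down). Origin: centre of its underside as it lies at the start (it may land either way up). It starts on the slab.
- wax2: Loose irregular flat lump of set cream wax, about 32 x 30 mm and 13 thick, 11 g, slippery: it slides freely down a slope of about 18 degrees, rubbing along a wall as well about 23 (varies by a few degrees, a second to run down). Origin: centre of its underside as it lies at the start (it may land either way up). It starts on the slab.
- wax3: Loose irregular flat lump of set cream wax, about 34 x 32 mm and 13 thick, 11 g, slippery: it slides freely down a slope of about 18 degrees, rubbing along a wall as well about 23 (varies by a few degrees, a second to run down). Origin: centre of its underside as it lies at the start (it may land either way up). It starts on the slab.
- candle_ring: Bystander, to be left alone: filled glass candle jar, 74 across, 94 high, with a black wick-centring ring and a wick standing up to 116. Sizes in mm.
- candle_bar: Bystander, to be left alone: filled glass candle jar, 74 across, 94 high, with a white wick bar across its mouth. Sizes in mm.
- candle_near: Bystander, to be left alone: filled glass candle jar like candle_ring. Sizes in mm.
- lids: Bystander, to be left alone: stack of three tin jar lids, 74 across, 27 high. Sizes in mm.
- jug: Bystander, to be left alone: steel pouring jug, 116 across, 145 high, with a black handle on its own +x side, reaching 109 from its axis. Sizes in mm.
- knife: Bystander, to be left alone: long flat spatula, 240 long, lying along its own x. Sizes in mm.
- tin: Bystander, to be left alone: small open steel tin of wick bars, 110 x 80 x 36 high, without handle, smaller than the tote. Sizes in mm.
There are look-alikes about, which are no part of the job. Leave any pink look-alike of the wax1 alone.

How it is judged:
On the way, in this order (a step that is already met when the one before it is completed fails the run):
1. the scraper is held in the fingers with its foot on the slab's top (contact force between the fingers and scraper above 2 N and z of scraper in the frame of slab between 0.058 and 0.072 m and x of scraper in the frame of slab between -0.08 and 0.08 m and y of scraper in the frame of slab between -0.12 and 0.11 m), for 0.2 s.
2. all three lumps of wax are inside the tote, the tote still standing level on the bench (x of wax1 in the frame of tote between -0.112 and 0.112 m and y of wax1 in the frame of tote between -0.075 and 0.075 m and z of wax1 in the frame of tote between -0.003 and 0.05 m and x of wax2 in the frame of tote between -0.112 and 0.112 m and y of wax2 in the frame of tote between -0.075 and 0.075 m and z of wax2 in the frame of tote between -0.003 and 0.05 m and x of wax3 in the frame of tote between -0.112 and 0.112 m and y of wax3 in the frame of tote between -0.075 and 0.075 m and z of wax3 in the frame of tote between -0.003 and 0.05 m and angle between tote's own z axis and vertical below 0.1 rad and height (world z) of tote below 0.015 m), for 0.2 s.
At the end, for the whole second after the job is handed in: Tote held still, touching only the fingers, tote_corner over 30 mm above the bench; its -x end and -y side each lowered 10 degrees or more, tilt at most 51; all three lumps still and within 105 mm of tote_corner; scraper upright and at rest on the slab's top (x of wax1 in the frame of tote between -0.112 and 0.112 m and y of wax1 in the frame of tote between -0.075 and 0.075 m and z of wax1 in the frame of tote between -0.003 and 0.05 m and x of wax2 in the frame of tote between -0.112 and 0.112 m and y of wax2 in the frame of tote between -0.075 and 0.075 m and z of wax2 in the frame of tote between -0.003 and 0.05 m and x of wax3 in the frame of tote between -0.112 and 0.112 m and y of wax3 in the frame of tote between -0.075 and 0.075 m and z of wax3 in the frame of tote between -0.003 and 0.05 m and distance between each of wax1, wax2, wax3 and tote_corner below 0.105 m and linear speed of each of wax1, wax2, wax3, tote below 0.03 m/s and angle between tote's own x axis and vertical below 1.4 rad and angle between tote's own y axis and vertical below 1.4 rad and angle between tote's own z axis and vertical below 0.9 rad and height (world z) of tote_corner above 0.03 m and contact force between the fingers and tote above 2 N and contact force between tote and slab below 0.3 N and contact force between tote and scraper below 0.3 N and contact force between tote and candle_ring below 0.3 N and contact force between tote and candle_bar below 0.3 N and contact force between tote and candle_near below 0.3 N and contact force between tote and lids below 0.3 N and contact force between tote and jug below 0.3 N and contact force between tote and knife below 0.3 N and contact force between tote and tin below 0.3 N and angle between scraper's own z axis and vertical below 0.2 rad and z of scraper in the frame of slab between 0.058 and 0.072 m and x of scraper in the frame of slab between -0.09 and 0.09 m and y of scraper in the frame of slab between -0.115 and 0.115 m and linear speed of scraper below 0.02 m/s); the arm keeps its last pose, push and grip.
It fails at once if the fingers or the arm touch a lump of wax (contact force between any of the fingers, the arm and wax1 above 0.5 N or contact force between any of the fingers, the arm and wax2 above 0.5 N or contact force between any of the fingers, the arm and wax3 above 0.5 N).
It fails at once if one of the other things on the bench is moved more than 30 mm (distance of any of candle_ring, candle_bar, candle_near, lids, jug, knife, tin from where it was at the start of the episode above 0.03 m).
It also fails if it takes over 64 s, if anything falls off the work surface, if the arm or the gripper's body presses on something with over 40 N, if the wrist force passes 120 N, or if a joint passes its speed limit or range.

## Robot

A 6-joint arm with a two-finger parallel gripper is mounted at the origin on the work surface. World frame = base frame: x ahead of the robot, y to its left, z up, the work surface at z = 0. Lengths are in m, angles in rad, forces in N, time in s.
With the tool pointing down it reaches from about 0.325 to 0.9 m from the base axis. Payload 3.5 kg.
Tool frame: the origin (TCP) lies at the very end of the fingers, on their centre line; the grasp point (between the pads) lies env.pinch_z behind it (env.pinch_z is the distance from the TCP to the grasp point, in m); z points along the fingers, y is the line along which they close (so a half turn about z gives the same grasp; the last joint's range is limited). The gripper opens to 85 mm and grips with 20 to 120 N. Pads are 22 mm wide; open, the fingers measure 114 mm over their backs; the gripper's body (76 mm by 85 mm) begins 54 mm behind the grasp point. The pads swing forward as they close: fully open they stand 13 mm farther back than shut.
Start: joints at [-1.251, 0.276, -0.026, 1.268, 0, 1.467], TCP at [0.256, -0.57, 0.231] pointing down, gripper open.
Joint ranges: [-3.12, 3.12], [-0.85, 1.88], [-1.08, 1.24], [-1.95, 2.15], [-1.57, 1.53], [-3.14, 3.14]. Speed limits (rad/s): [2.57, 2.57, 3.14, 3.14, 3.14, 3.14].

## Interface

Orientations are given as a unit quaternion [w, x, y, z].
In Python, from workcell import env, vision gives the robot as it stands. Calls block until the motion is done:
- env.move_pose(position, orientation): joint-space move of the TCP to a pose.
- env.servo_line(position, rotation=None, speed=0.15, max_force=None): straight line of the TCP; rotation=None keeps the orientation; speed is the mean speed in m/s. With max_force (N) it stops when the force on the tool has changed by that much, and returns True; else False.
- env.movej(angles): joint-space move.
- env.command_gripper(opening, strength=None): opening from 0.0 (shut) to 1.0 (fully open); strength is the grip in N (None keeps the last); returns when the fingers have stopped.
- env.hold(seconds).
- env.solve_ik(position, orientation): joint angles nearest the present ones, or None.
- env.sense(): the state.
- vision.get_image(name): name is "scene" or "top" or "wrist"; returns the picture (480x640x3 uint8, red, green, blue); there is no depth.
- vision.calibration(name): a dict with "intrinsics" (3x3 intrinsics, pixels), "R" (3x3) and "t" (3): a world point X has camera coordinates R X + t; the wrist camera has in their place "T_tool_cam" (4x4, takes a point from camera to tool coordinates, whose origin is the TCP and whose axes are the flange's). Camera axes: x right, y down, z forward; pixel columns grow to the right and rows downward; lengths in m; the calibration is good to about 2 mm. A picture is of the moment at which its call begins: read the wrist's pose just before it. calibration takes no time and is no camera call.
A pose or a line that the arm cannot do raises env.Unreachable and nothing moves.
- env.close_job(): hands the job in; it is judged then, once.
The state is a dict: "t": time; "qpos": joint angles; "joint_velocities": joint speeds; "joint_torque": joint torques, N m; "ee_pos": TCP position; "tcp_rot": TCP orientation; "ft_force": force on the tool from outside, world axes, zero at the start; "torque": the same for the moment, N m; "width": opening from 0.0 (shut) to 1.0 (fully open); "gripper_force": force on a finger pad.
Only numpy, scipy, OpenCV 4.12 (cv2) and the standard library are available. Lean on these libraries where they do the work, as an engineer would, in place of code of your own. Each camera call takes 0.05 s, during which the arm holds its last target. There are 200 camera calls.

## Working session

There is one attempt and no reset: what is moved stays moved. The work goes in short steps, each a Python script; the robot and the scene stay as the last script left them, time stands still between calls to the robot, and variables do not carry over. Pictures are saved under pics/ and viewed, at most 10 in all, crops included, and the job is handed in when it is done.

```bash
ls; mkdir -p pics; python3 - <<'E'
from workcell import env, vision
import cv2
for n in ("scene","top"):
    cv2.imwrite(f"pics/{n}0.png", vision.get_image(n)[:,:,::-1])
    c=vision.calibration(n); print(n,c["intrinsics"].round(1).tolist(),c["R"].round(3).tolist(),c["t"].round(3).tolist())
print(env.pinch_z, env.sense())
print(vision.calibration("wrist"))
E
```

```text
pics
scene [[521.3, 0.0, 316.5], [0.0, 521.3, 235.6], [0.0, 0.0, 1.0]] [[-0.306, 0.952, 0.011], [0.674, 0.225, -0.703], [-0.672, -0.207, -0.711]] [0.116, -0.333, 1.521]
top [[569.0, 0.0, 312.4], [0.0, 569.0, 244.9], [0.0, 0.0, 1.0]] [[0.0, -1.0, -0.009], [-0.996, 0.0, -0.093], [0.093, 0.009, -0.996]] [0.048, 0.543, 1.241]
0.0187 {'t': 0.1, 'qpos': array([-1.25140737e+00,  2.77079901e-01, -2.77782120e-02,  1.26800347e+00,
        1.68656501e-05,  1.46740665e+00]), 'joint_velocities': array([ 0.00092415, -0.00107929,  0.00273734,  0.00133942, -0.00093444,
        0.00170142]), 'joint_torque': array([ 4.39146897e-04, -4.46707392e+01,  2.96128607e+01,  8.45591450e-03,
       -4.52360155e-05,  2.96040206e-06]), 'ee_pos': array([ 0.25620786, -0.56927886,  0.23024102]), 'tcp_rot': array([-1.02751811e-03,  9.77739834e-01,  2.09818373e-01, -1.02922824e-04]), 'ft_force': array([ 0.77696239, -0.14608419, -0.67913965]), 'torque': array([ 0.03042541,  0.01938162, -0.0091073 ]), 'gripper_force': 0.0, 'width': 0.9998407442983476}
{'intrinsics': array([[334.55234111,   0.        , 322.78561273],
       [  0.        , 334.55234111, 243.22333025],
       [  0.        ,   0.        ,   1.        ]]), 'T_tool_cam': array([[-1.98985427e-03, -9.63798732e-01, -2.66623415e-01,
         6.74715510e-02],
       [ 9.99996832e-01, -1.50675641e-03, -2.01646976e-03,
         8.18323071e-04],
       [ 1.54173446e-03, -2.66626583e-01,  9.63798676e-01,
        -1.42888089e-01],
       [ 0.00000000e+00,  0.00000000e+00,  0.00000000e+00,
         1.00000000e+00]])}
```

View pics/top0.png

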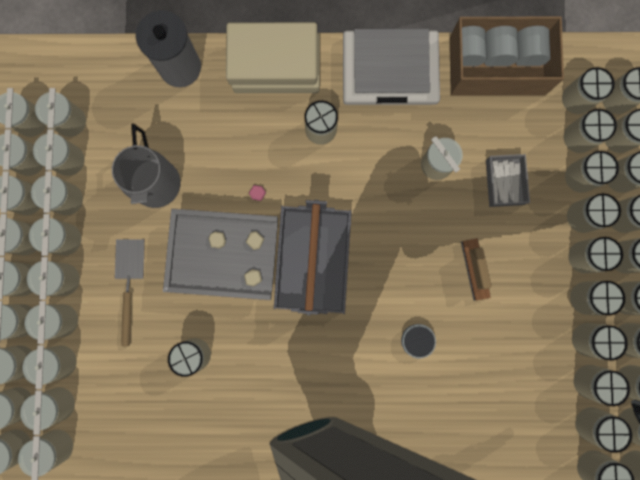

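View pics/scene0.png

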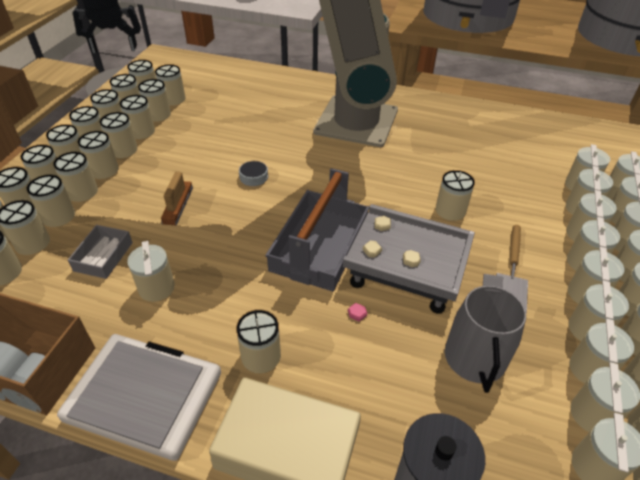

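Top view: three cream lumps lie on the slab at (217,240), (255,240) and (253,277). The pink look-alike is on the bench at (258,192), so it isn't wanted. The tote is at (313,258) with a brown bar; the small tin at (507,180) is not it. The scraper is at (475,270), and the spatula at (128,290) is a bystander. I'll confirm with one enlarged crop.

```bash
cat > h.py <<'E'
import numpy as np, cv2
from scipy.spatial.transform import Rotation as R
from workcell import env, vision
def cam(n, s=None):
    c=vision.calibration(n); K=c["intrinsics"]
    if n!="wrist": return K,c["R"],c["t"]
    s=s or env.sense(); q=s["tcp_rot"]; T=np.eye(4); T[:3,:3]=R.from_quat(np.r_[q[1:],q[0]]).as_matrix(); T[:3,3]=s["ee_pos"]
    M=np.linalg.inv(T@c["T_tool_cam"]); return K,M[:3,:3],M[:3,3]
def ray(C,uv,z):
    K,Rm,t=C; uv=np.atleast_2d(uv).astype(float); d=np.c_[uv,np.ones(len(uv))]@np.linalg.inv(K).T@Rm; o=-Rm.T@t
    return (o+d*((z-o[2])/d[:,2])[:,None])
def proj(C,X):
    K,Rm,t=C; p=(np.atleast_2d(X)@Rm.T+t)@K.T; return p[:,:2]/p[:,2:]
def blobs(img,lo,hi,amin=30):
    m=cv2.inRange(cv2.cvtColor(img,cv2.COLOR_RGB2HSV),lo,hi); cs,_=cv2.findContours(m,cv2.RETR_EXTERNAL,cv2.CHAIN_APPROX_NONE)
    return [c for c in cs if cv2.contourArea(c)>amin]
def down(yaw):
    "tool z down, tool y (closing) at world angle yaw"
    y=np.array([np.cos(yaw),np.sin(yaw),0]); z=np.array([0,0,-1.]); x=np.cross(y,z)
    return quat(np.c_[x,y,z])
def quat(M): q=R.from_matrix(M).as_quat(); return np.r_[q[3],q[:3]]
E
python3 - <<'E'
import cv2,numpy as np
from h import *
im=cv2.imread("pics/top0.png"); cr=cv2.resize(im[195:320,155:500],None,fx=2.3,fy=2.3,interpolation=cv2.INTER_CUBIC); cv2.imwrite("pics/crop0.png",cr)
h=cv2.cvtColor(im,cv2.COLOR_BGR2HSV)
for n,p in dict(wax=(217,240),wax2=(255,240),pink=(258,192),bar=(313,258),rib=(477,260),foot=(470,262),table=(440,290),slab=(200,265),kerb=(168,250),tote=(295,250)).items(): print(n,h[p[1],p[0]])
E
```

```text
wax [ 22  59 173]
wax2 [ 22  59 173]
pink [173 102 165]
bar [ 13 130 114]
rib [17 99 98]
foot [ 12 126 103]
table [ 19  89 158]
slab [ 10   7 116]
kerb [ 15  13 118]
tote [130   8  96]
```

View pics/crop0.png

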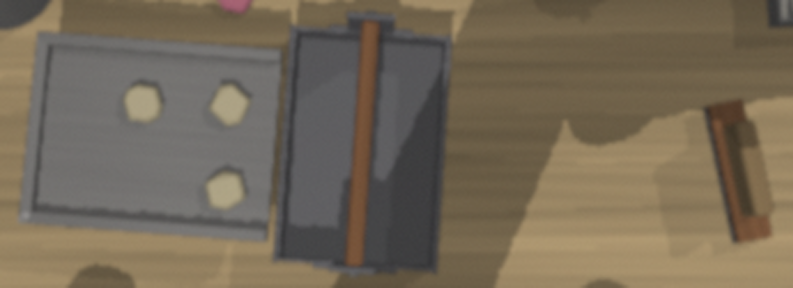

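```bash
python3 - <<'E'
from h import *
im=cv2.imread("pics/top0.png")[:,:,::-1]; C=cam("top")
def f(p): return np.array(p)/2.3+np.array([155,195])
S=ray(C,f([[38,33],[280,48],[267,240],[22,220]]),.079)
print("slab",S.round(3).tolist(), np.linalg.norm(S-np.roll(S,1,0),axis=1).round(3))
T=ray(C,f([[292,28],[450,38],[435,271],[275,260]]),.052)
print("tote",T.round(3).tolist(), np.linalg.norm(T-np.roll(T,1,0),axis=1).round(3), T.mean(0))
B=ray(C,f([[370,20],[356,265]]),.130); print("bar",B.round(3).tolist(),B.mean(0))
F=ray(C,f([[706,107],[741,101],[770,235],[735,242]]),.022); print("foot",F.round(3).tolist(),F.mean(0), np.linalg.norm(F-np.roll(F,1,0),axis=1).round(3))
w=blobs(im,(17,35,140),(28,85,255),60)
for c in w:
    (x,y),(W,H),a=cv2.minAreaRect(c)
    if 155<x<275 and 200<y<300: print("wax",x,y,W,H,ray(C,[x,y],.075).round(3))
for c in blobs(im,(5,110,40),(16,255,200),60):
    r=cv2.minAreaRect(c)
    if 270<r[0][0]<500 and 180<r[0][1]<330: print("brown",r)
# other bystanders at bench height-ish
for n,p,z in [("near?",(186,358),.094),("lids",(419,341),.027),("bar",(445,157),.094),("ring",(321,117),.094),("jug",(137,170),.145),("tin",(507,180),.036)]: print(n,ray(C,p,z).round(3))
E
```

```text
slab [[0.615, 0.35, 0.079], [0.601, 0.124, 0.079], [0.423, 0.135, 0.079], [0.441, 0.361, 0.079]] [0.175 0.227 0.178 0.227]
tote [[0.624, 0.114, 0.052], [0.614, -0.036, 0.052], [0.394, -0.021, 0.052], [0.404, 0.129, 0.052]] [0.221 0.151 0.221 0.15 ] [0.50912779 0.04669408 0.052     ]
bar [[0.619, 0.04, 0.13], [0.401, 0.052, 0.13]] [0.50992313 0.04597281 0.13      ]
foot [[0.551, -0.285, 0.022], [0.557, -0.319, 0.022], [0.428, -0.344, 0.022], [0.421, -0.31, 0.022]] [ 0.48923438 -0.31464334  0.022     ] [0.132 0.034 0.132 0.034]
wax 252.0 278.0 14.0 14.0 [[0.468 0.176 0.075]]
wax 254.25003051757812 240.25003051757812 14.849241256713867 12.727920532226562 [[0.549 0.172 0.075]]
wax 216.0 240.0 14.0 14.0 [[0.549 0.254 0.075]]
brown ((476.12567138671875, 268.9715576171875), (60.543025970458984, 14.942534446716309), 77.24246978759766)
brown ((312.035888671875, 257.0025634765625), (6.693933010101318, 104.59397888183594), 4.127591609954834)
near? [[0.302 0.309 0.094]]
lids [[ 0.332 -0.185  0.027]]
bar [[ 0.725 -0.235  0.094]]
ring [[0.813 0.029 0.094]]
jug [[0.686 0.406 0.145]]
tin [[ 0.687 -0.385  0.036]]
```

The crop confirms it: three cream lumps on the slab, the tote with its bar, and the scraper at crop (738,170). The measured edges match the stated sizes: slab and tote yaw is about -3.6°, scraper yaw about 11°. Next I grip the scraper and stand it behind the wax.

```bash
cat >> h.py <<'E'
D=np.pi/180
SL=np.array([.520,.2425]); TO=np.array([.5085,.046]); YAW=-3.6*D
def slab(x,y): c,s=np.cos(YAW),np.sin(YAW); return SL+np.array([c*x-s*y,s*x+c*y])
def st(m=""): s=env.sense(); print(m,"t",round(s["t"],2),s["ee_pos"].round(4),"F",s["ft_force"].round(1),"w",round(s["width"],3),"gf",round(s["gripper_force"],1)); return s
E
python3 - <<'E'
from h import *
q=down(-79.1*D); P=[.489,-.3146]
for n,p,o in [("above",[*P,.12],q),("slab",[*slab(0,.068),.12],down(-93.6*D)),("tote",[*TO,.1],down(-93.6*D))]: 
    j=env.solve_ik(p,o); print(n,None if j is None else j.round(2))
env.move_pose([*P,.15],q); st("above")
env.servo_line([*P,.031],speed=.15,max_force=8); st("down")
env.command_gripper(0.0,80); st("grip")
env.servo_line([*P,.26],speed=.25); st("lift")
env.move_pose([*slab(0,.068),.26],down(-93.6*D)); st("over")
cv2.imwrite("pics/s1.png",vision.get_image("scene")[:,:,::-1])
E
```

```text
above [-0.68  0.28 -0.27  1.02  0.    2.27]
slab [ 0.43  0.33 -0.2   1.04  0.   -2.65]
tote [-0.04  0.18 -0.44  0.95  0.   -3.12]
above t 1.43 [ 0.489  -0.3156  0.1504] F [-0.2 -0.4  0.3] w 0.996 gf 0.0
down t 2.38 [ 0.4897 -0.3154  0.0319] F [ 0.9  0.4 -0.3] w 0.999 gf 0.0
grip t 2.99 [ 0.4892 -0.3148  0.0313] F [-1.  -0.4  2.1] w 0.223 gf 77.9
lift t 4.06 [ 0.488  -0.3138  0.258 ] F [-0.6  0.8 -2.5] w 0.224 gf 78.0
over t 8.12 [0.5244 0.3102 0.26  ] F [ 0.6  0.5 -1.5] w 0.226 gf 78.0
```

View pics/s1.png

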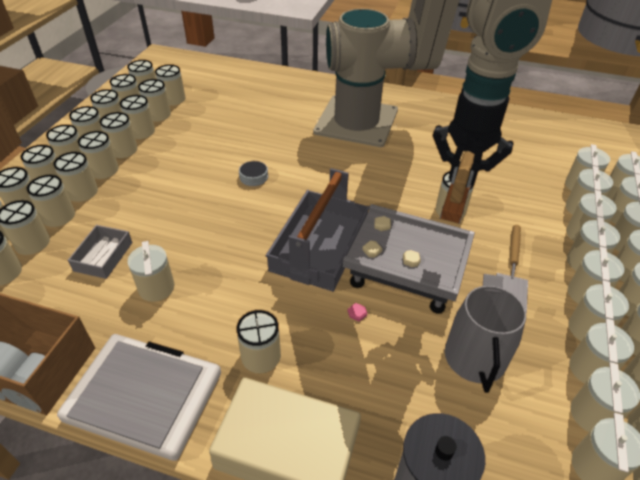

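The scraper is upright in the fingers at scene px (458,190), above the slab. Next I lower it and sweep.

```bash
python3 - <<'E'
from h import *
a=slab(0,.068)
env.servo_line([*a,.112],speed=.15); st("pre")
hit=env.servo_line([*a,.092],speed=.02,max_force=4); s=st("touch"); print(hit)
z=s["ee_pos"][2]+.0003
env.hold(.3)
env.servo_line([*slab(0,-.06),z],speed=.07); st("mid")
cv2.imwrite("pics/t2.png",vision.get_image("top")[:,:,::-1])
env.servo_line([*slab(0,-.120),z],speed=.06); env.hold(.4); st("edge")
cv2.imwrite("pics/t3.png",vision.get_image("top")[:,:,::-1]);cv2.imwrite("pics/s3.png",vision.get_image("scene")[:,:,::-1])
a=cv2.imread("pics/t2.png")[170:340,130:390];b=cv2.imread("pics/t3.png")[170:340,130:390];c=cv2.imread("pics/s3.png")[150:320,230:490]
cv2.imwrite("pics/m3.png",cv2.resize(np.vstack([np.hstack([a,b]),np.hstack([c,c*0])]),None,fx=1.5,fy=1.5))
E
```

```text
pre t 9.31 [0.5252 0.3108 0.1131] F [-0.2 -0.9 -1.5] w 0.223 gf 78.0
touch t 10.06 [0.5241 0.3102 0.0963] F [-0.1  0.2  3.8] w 0.225 gf 78.6
True
mid t 12.32 [0.516  0.1824 0.0964] F [-0.1  0.6  3.9] w 0.228 gf 78.6
edge t 13.93 [0.5123 0.1228 0.0965] F [ 0.1 -1.9  0.8] w 0.219 gf 78.3
```

View pics/m3.png

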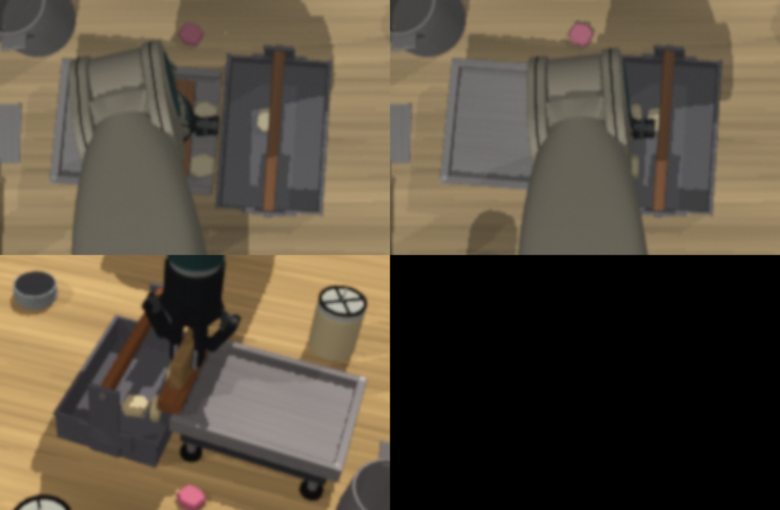

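Mid-sweep all three lumps were moving; now the slab is clear of wax. One lump is in the tote and two more show just below the blade. I push slightly further, then retreat and check.

```bash
python3 - <<'E'
from h import *
z=.0965
env.servo_line([*slab(0,-.132),z+.0005],speed=.05); st("further")
env.servo_line([*slab(0,.03),z],speed=.12); st("back")
env.servo_line([*slab(0,.03),z-.004],speed=.02,max_force=3); st("down")
env.command_gripper(0.6); env.hold(.2); st("open")
env.servo_line([*slab(0,.03),.25],speed=.25)
env.move_pose([*(TO+[-.12,-.15]),.25],down(86.4*D)); st()
cv2.imwrite("pics/t4.png",vision.get_image("top")[:,:,::-1]);cv2.imwrite("pics/s4.png",vision.get_image("scene")[:,:,::-1])
b=cv2.imread("pics/t4.png")[170:340,130:390];c=cv2.imread("pics/s4.png")[150:320,230:490]
cv2.imwrite("pics/m4.png",cv2.resize(np.hstack([b,c]),None,fx=1.5,fy=1.5,interpolation=cv2.INTER_CUBIC))
E
```

```text
further t 14.42 [0.5113 0.1104 0.0967] F [-0.3  0.6 -1.3] w 0.22 gf 78.1
back t 15.92 [0.5219 0.272  0.0965] F [-0.5  0.1 -1.3] w 0.222 gf 78.1
down t 16.12 [0.5218 0.2719 0.0964] F [-0.6 -0.7  4.3] w 0.22 gf 78.5
open t 16.73 [0.5206 0.2721 0.0949] F [-0.1  0.4  0.9] w 0.597 gf 0.0
 t 19.52 [ 0.3885 -0.1038  0.2497] F [ 0.1 -0.6  0.6] w 0.603 gf 0.0
```

View pics/m4.png

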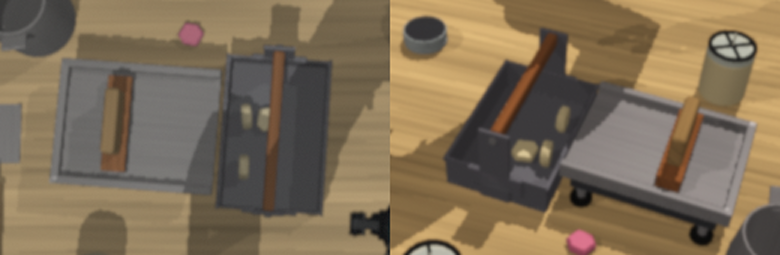

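All three lumps are in the tote: crop (247,117), (264,118) and (244,166), two of them on edge by the wall. The scraper stands upright on the slab, mid-surface. Now I grip the bar and lift, after checking that the tip pose is reachable.

```bash
cat >> h.py <<'E'
G=np.array([.50,-.06,.38])
def tip(a,b,p=G):
    "tote -x end down a, -y side down b (deg); TCP pose"
    Z=R.from_euler("z",YAW); M=(Z*R.from_euler("x",b*D)*R.from_euler("y",-a*D)*Z.inv()).as_matrix()
    q=down(86.4*D); M=M@R.from_quat(np.r_[q[1:],q[0]]).as_matrix()
    return p+M[:,2]*env.pinch_z, quat(M)
E
python3 - <<'E'
from h import *
for p in ([.5,-.06,.38],[.55,-.06,.38],[.45,-.06,.38]):
  for a,b in ((0,0),(0,28),(33,28)):
    j=env.solve_ik(*tip(a,b,np.array(p))); print(p,a,b,None if j is None else j.round(2))
q=down(86.4*D)
env.command_gripper(1.0)
env.move_pose([*TO,.25],q)
env.servo_line([*TO,.101],speed=.12,max_force=8); st("at bar")
env.command_gripper(0.0,120); st("grip")
env.servo_line([*TO,.16],speed=.08); st("lift")
env.servo_line(tip(0,0)[0],speed=.2); st("up")
E
```

```text
[0.5, -0.06, 0.38] 0 0 [-0.25  0.02 -0.06  1.49  0.   -0.19]
[0.5, -0.06, 0.38] 0 28 [-0.49  0.1  -0.04  1.65  0.44 -0.47]
[0.5, -0.06, 0.38] 33 28 [-0.6  -0.27 -0.46  1.03  0.66 -0.27]
[0.55, -0.06, 0.38] 0 0 [-0.23  0.11  0.04  1.5   0.   -0.16]
[0.55, -0.06, 0.38] 0 28 [-0.45  0.19  0.06  1.64  0.45 -0.43]
[0.55, -0.06, 0.38] 33 28 [-0.53 -0.18 -0.4   0.96  0.64 -0.19]
[0.45, -0.06, 0.38] 0 0 [-0.28 -0.07 -0.15  1.5   0.   -0.21]
[0.45, -0.06, 0.38] 0 28 [-0.54  0.02 -0.12  1.66  0.43 -0.53]
[0.45, -0.06, 0.38] 33 28 [-0.68 -0.35 -0.51  1.13  0.69 -0.37]
at bar t 22.24 [0.5093 0.046  0.1018] F [-0.3 -0.2  0.5] w 0.999 gf 0.0
grip t 22.89 [0.5087 0.0465 0.1011] F [-0.5  3.3  0.6] w 0.168 gf 117.1
lift t 23.78 [0.5079 0.046  0.1594] F [ 0.3  0.5 -4.1] w 0.168 gf 117.1
up t 25.07 [ 0.4993 -0.0595  0.3599] F [ 0.2  0.2 -5.8] w 0.166 gf 117.1
```

```bash
python3 - <<'E'
from h import *
for b in (10,20,29): env.move_pose(*tip(0,b))
env.hold(1.2); st("b")
for a in (10,20,28,34): env.move_pose(*tip(a,29))
env.hold(2); st("a")
cv2.imwrite("pics/t5.png",vision.get_image("top")[:,:,::-1]);cv2.imwrite("pics/s5.png",vision.get_image("scene")[:,:,::-1]);cv2.imwrite("pics/w5.png",vision.get_image("wrist")[:,:,::-1])
v=[cv2.imread(f"pics/{n}5.png") for n in "tsw"]
cv2.imwrite("pics/m5.png",np.vstack([np.hstack([cv2.resize(v[1][60:360,140:540],(400,300)),cv2.resize(v[0][120:420,130:530],(400,300))]),np.hstack([cv2.resize(v[2],(400,300)),np.zeros((300,400,3),np.uint8)])]))
E
```

```text
b t 27.08 [ 0.5006 -0.051   0.3636] F [ 0.1  0.4 -4.7] w 0.16 gf 118.0
a t 30.19 [ 0.5109 -0.0532  0.3664] F [-0.6  1.1 -4.2] w 0.166 gf 118.1
```

View pics/m5.png

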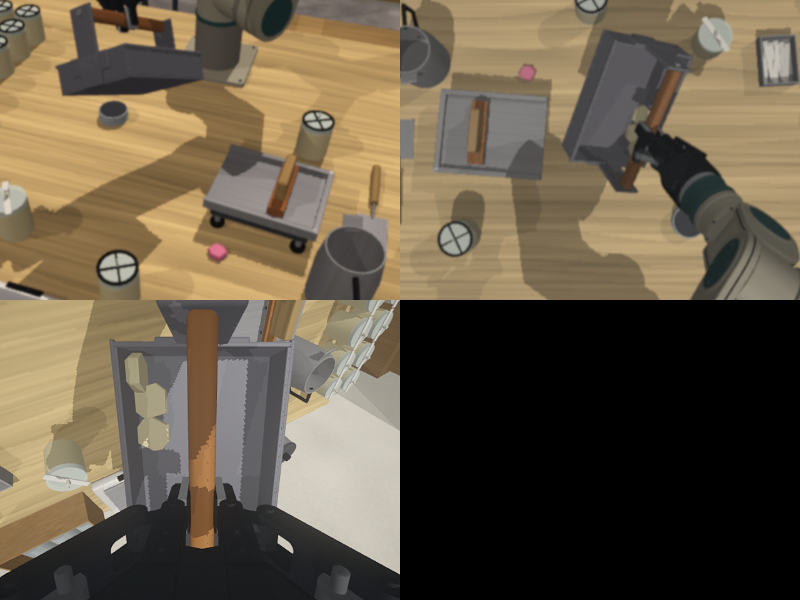

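The wrist view shows the lumps at the left wall near the tote's -x end: panel px (135,372), (150,400) and (152,433). I measure their distances from the corner and check the bar for slip in the grip.

```bash
python3 - <<'E'
from h import *
C=cam("wrist"); s=env.sense(); q=s["tcp_rot"]; Rt=R.from_quat(np.r_[q[1:],q[0]]).as_matrix()
q0=down(86.4*D); M=Rt@R.from_quat(np.r_[q0[1:],q0[0]]).as_matrix().T@R.from_euler("z",YAW).as_matrix() # tote rot
o=s["ee_pos"]-Rt[:,2]*.0187-M@[0,0,.119]
print("tote axes z",M[2].round(3),"corner",(o+M@[-.108,-.071,.004]).round(3))
print("rim -x-y, -x+y, corner floor ->", (proj(C,o+np.array([[-.112,-.075,.052],[-.112,.075,.052],[-.108,-.071,.004],[-.11,0,.13]])@M.T)*300/480+[0,300]).round(0).tolist())
px=(np.array([[135,372],[150,400],[152,433]])-[0,300])*1.6
K,Rm,t=C; c=-Rm.T@t; d=np.c_[px,np.ones(3)]@np.linalg.inv(K).T@Rm
cl=M.T@(c-o); dl=d@M
for h in (.01,.018):
    P=cl+dl*((h-cl[2])/dl[:,2])[:,None]; print(P.round(3).tolist(),np.linalg.norm(P-[-.108,-.071,.004],axis=1).round(3))
E
```

```text
tote axes z [0.489 0.485 0.725] corner [ 0.476 -0.045  0.209]
rim -x-y, -x+y, corner floor -> [[111.0, 337.0], [293.0, 337.0], [135.0, 354.0], [203.0, 298.0]]
[[-0.089, -0.07, 0.01], [-0.061, -0.057, 0.01], [-0.025, -0.057, 0.01]] [0.02  0.05  0.085]
[[-0.088, -0.068, 0.018], [-0.061, -0.055, 0.018], [-0.026, -0.055, 0.018]] [0.024 0.052 0.085]
```

The rim projects where it is seen, so the bar has not slipped. The lumps are 20, 50 and 85 mm from the corner (limit 105), and the tilt is 43.5°. One more check that nothing is moving, then I hand in.

```bash
python3 - <<'E'
from h import *
env.hold(.5); a=vision.get_image("wrist"); b=cv2.imread("pics/w5.png")[:,:,::-1]
d=cv2.absdiff(a,np.ascontiguousarray(b))[50:270,160:320].max(2); print("changed px",(d>25).sum()); st()
if (d>25).sum()<60: print(env.close_job())
E
```

```text
changed px 0
 t 30.89 [ 0.5109 -0.0531  0.3664] F [-0.4  0.4 -4.9] w 0.168 gf 118.1
the job is handed in; nothing more can be done
None
```

I handed the job in at 31 s: the tote is held tipped at 43.5°, clear of the bench, with all three lumps lying still along the away-side wall, 20, 50 and 85 mm from the wanted corner. The scraper stands on the slab, and I saw nothing else moved; the hand-in gave no verdict.

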